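# Clear the pot and hold the self-closing cutlery drawer open

## Robot

A 7-joint arm with a two-finger parallel gripper is mounted at the origin on the work surface. World frame = base frame: x ahead of the robot, y to its left, z up, the work surface at z = 0. Lengths are in mm, angles in degrees, forces in N, time in s.
With the tool pointing down it reaches from about 425 to 1025 mm from the base axis. Payload 9.4 kg.
Tool frame: the origin (TCP) lies on the centre line of the jaws, within the pads' length; the fingertips stand 11 mm ahead of it and the grasp point (between the pads) lies 8 mm behind it; y points along the fingers, x is the direction in which the jaws open and shut, and the axes are right-handed (so a half turn about y gives the same grasp; the last joint's range is limited). The gripper opens to 93 mm and grips with 3 to 60 N. Pads are 15 mm wide; open, the fingers measure 128 mm over their backs; the gripper's body (75 mm by 188 mm) begins 65 mm behind the grasp point.
Start: joints at [-70.686, 34.337, -0.143, 91.639, 0.103, 54.024, -4.572], TCP at [291.52, 663.807, 229.618] pointing down, gripper open.
Joint ranges: [-147.43, 147.43], [-19.82, 112.94], [-74.19, 73.91], [6.32, 146.72], [-59.91, 239.91], [6.04, 106.73], [-150.56, 150.56]. Speed limits (degrees/s): [127.2, 127.2, 172.46, 172.46, 180, 180, 180].

## Interface

Orientations are given as [roll, pitch, yaw] about the fixed x, y, z axes, in that order (R = Rz(yaw) Ry(pitch) Rx(roll)).
In Python, from cell import monitor, viewer, workorder gives the robot as it stands.
- The arm moves only by the tool arm_command, never from a script. Its argument "motion" is a list of rows, each an object of numbers: "gripper": the finger opening in cm, from 0 to 9.3; "x", "y", "z": the shift along the world's x, y, z in cm; "twist": the turn about the world's z in rad. A call has exactly 10 rows; each row shifts and turns the commanded pose from where the row before left it; what a row does not reach is not made up. A row lasts 1/10 s, in which the tool goes at most 50 mm and 8.59 degrees, less where a joint would pass 70% of its speed; a pose out of reach is approached as far as the arm can. A call with a gripper value outside its range is refused whole. The fingers move at their own pace and stop on an object; "grip_force" is the grip in N (left out, the last holds). Time passes only in rows, so rows that do not move let the fingers close, or fill a call up. It gives the time, the measured TCP pose, the force and the opening at its end, in the units of the state.
- monitor.sense(): the state, without advancing time (a new reading comes with each control period).
- viewer.snapshot(name): name is "scene" or "side" or "wrist"; returns the picture (480x640x3 uint8, red, green, blue); there is no depth.
- viewer.calibration(name): a dict with "fx", "fy", "cx", "cy" (pixels), "R" (3x3) and "t" (3): a world point X has camera coordinates R X + t. Camera axes: x right, y down, z forward; pixel columns grow to the right and rows downward; lengths in mm; the calibration is good to about 2 mm. A picture is of the moment at which its call begins: read the wrist's pose just before it. calibration takes no time and is no camera call; for the wrist camera it gives the pose at the moment of the call.
- workorder.sign_off(): hands the job in, once; it reports no verdict.
The state is a dict: "t": time; "q": joint angles; "dq": joint speeds; "joint_torque": joint torques, N m; "eef_pos": TCP position; "tool_rot": TCP orientation; "force": force on the tool from outside, world axes, zero at the start; "ft_torque": the same for the moment, N m; "opening": finger opening in mm.
Only numpy, scipy, OpenCV 4.12 (cv2) and the standard library are available. Lean on these libraries where they do the work, as an engineer would, in place of code of your own. Each camera call takes 0.05 s, during which the arm holds its last target. There are 200 camera calls.

## Task

The pot is standing in the way of the self-closing cutlery drawer: lift it by its bail handle and set it down, upright, on the middle of the round trivet. Then pull the drawer out by its handle until the second cross divider - the one in front of the knives - stands level with the front edge of the case, so that the two front compartments are open and the knives stay covered, and finish holding it still there for me: it springs shut if let go. Leave everything else on the table where it is.

Things in the scene. Friction and masses are not known exactly. Their poses are not given: they have to be found in the camera images.
- case_lip (a point): Middle of the upper front edge (lip) of the cutlery caddy's grey plastic case, 88 mm above the table. Its axes are those of the case: x into the case, y across, z up. The case is fixed to the table, 250 mm deep (x), 230 wide, 88 high, closed roof, open front that looks along -x, roughly to the robot. Shut, the white drawer's 6 mm front panel (230 wide, 82 high) covers it.
- drawer (a joint): How far the white drawer is out, in m, sliding along the case's -x: 0 shut, 0.120 with its second cross divider (4 mm thick, top 67 mm above the table, 120 mm behind the front panel) level with the case's front edge, 0.190 at its stop. A damped spring always pulls it shut, 3.5 N at 0, 7.7 N at 0.120, plus 0.5 N friction. From front to back: teaspoons, divider, forks, second divider, knives.
- handle (a point): White D-handle on the drawer's front, moving with it. This point: centre of its bar, 56 mm above the table, 45 mm in front of the panel's outer face; axes as the case, pulled towards -x. Bar along y: 120 mm long, 12 thick (x), 16 high; a 12 mm stalk at each end joins it to the panel, free within 45 mm of the middle. The gap behind the bar is 39 mm, open from above.
- pot: Small aluminium pot, 120 mm in diameter, 75 high, about 0.32 kg, with a wire bail handle fixed upright over its middle. Origin: centre of its underside. The foot is 104 mm across. The bail spans its y, 138 mm over the two side lugs; the pot is 149 mm high with the bail.
- pot_grip (a point): Centre of the wooden grip on the pot's bail, 140 mm above the pot's underside on its axis: 84 mm long along the pot's y, 16 thick (x), 18 high. Free all round, 56 mm above the rim.
- trivet: Round hard silicone trivet, orange, flat, 176 mm in diameter, 12 mm thick, loose on the table to the left or to the right of the pot. Origin: centre of its underside.
- bowl_large: Large green ceramic bowl, 156 mm wide, 62 high; on the side away from the trivet. Leave it alone. Origin: centre of its underside.
- bowl_small: Small green ceramic bowl, 120 mm wide, 52 high, right of the caddy. Leave it alone. Origin: centre of its underside.
- spoon: Stainless serving spoon, about 275 mm long (its x), up to 23 mm high, between the robot and the pot. Leave it alone. Origin: near its middle, on the table.
- mug: White mug, 80 mm wide plus a handle on its y side, 92 high, left of the caddy. Leave it alone. Origin: centre of its underside.
- mill: Wooden pepper mill, 56 mm wide, 132 high, far left. Leave it alone. Origin: centre of its underside.
- jar: Glass jar, 72 mm wide, 100 high, far right. Leave it alone. Origin: centre of its underside.
Mind the look-alikes: they are no part of the job. There is more than one size of the trivet; the job needs the largest.

How it is judged:
By the outcome, as a careful person would: the job done as asked, in the order asked, and still so for the second after the job is handed in, while the arm keeps its last pose, push and grip.
It also fails if it takes over 58 s, if anything falls off the work surface, if the arm or the gripper's body presses on something with over 40 N, if the wrist force passes 120 N, or if a joint passes its speed limit or range.

## Working session

There is one attempt and no reset: what is moved stays moved. The work goes in short steps, Python scripts to look and compute and a tool call to move; the robot and the scene stay as the last step left them, time stands still between calls to the robot, and variables do not carry over. Pictures are saved under pics/ and viewed, about 8 in all and at most 12, crops included, and the job is handed in when it is done.

Besides the shell and the picture viewer there is one more tool, called after "Emit:" in YAML: its name, and indented under it one key for each argument. arm_command: Moves the arm, as the interface text tells. Its arguments: {"type":"object","properties":{"motion":{"type":"array","items":{"type":"object","properties":{"gripper":{"type":"number"},"x":{"type":"number"},"y":{"type":"number"},"z":{"type":"number"},"twist":{"type":"number"}}}},"grip_force":{"type":"number"}},"required":["motion"]}

```bash
mkdir -p pics; ls; python3 - <<'E'
from cell import monitor, viewer
import cv2,json
s=monitor.sense();print({k:s[k] for k in('t','eef_pos','tool_rot','force','opening')})
for n in('scene','side'):
    c=viewer.calibration(n);print(n,c)
    cv2.imwrite(f'pics/{n}0.png',viewer.snapshot(n)[:,:,::-1])
E
```

```text
pics
{'t': 0.0, 'eef_pos': array([291.34661587, 663.36838429, 228.74988641]), 'tool_rot': array([-9.00089255e+01,  8.95375781e-02,  6.62948712e+01]), 'force': array([-0.83266982, -0.43267614, -0.05403829]), 'opening': 92.40487354067047}
scene {'fx': 548.878921170601, 'fy': 548.878921170601, 'cx': 317.0383115989242, 'cy': 233.78974140335046, 'R': array([[ 0.65508992,  0.75545223,  0.0122116 ],
       [ 0.65157338, -0.55668144, -0.5153231 ],
       [-0.38250401,  0.34553973, -0.85690897]]), 't': array([-334.34847512, -247.67099048, 1973.94708381])}
side {'fx': 512.546911824376, 'fy': 512.546911824376, 'cx': 325.99074236570664, 'cy': 248.56800820777104, 'R': array([[ 0.96489659, -0.26261785, -0.00253678],
       [-0.13250272, -0.47844939, -0.8680606 ],
       [ 0.22675449,  0.83792485, -0.49645177]]), 't': array([-470.5794801 ,  173.85535614, 1473.97946706])}
```

View pics/scene0.png

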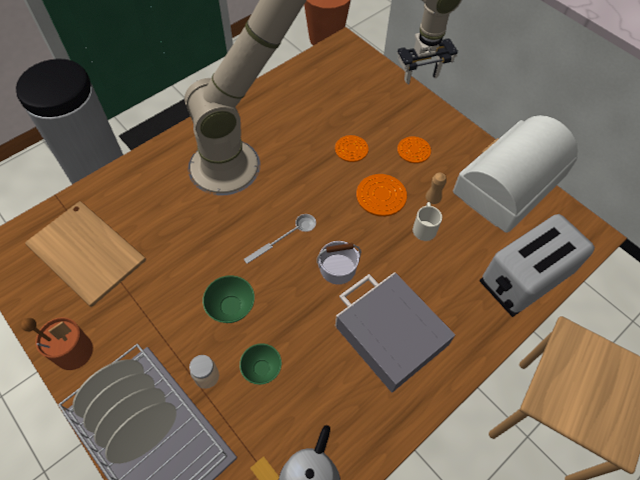

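View pics/side0.png

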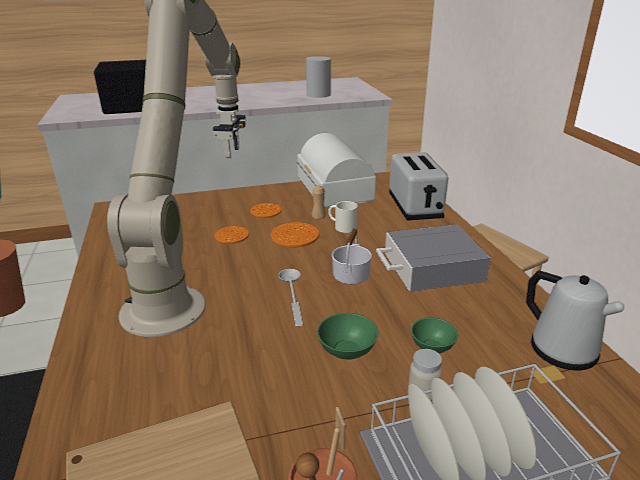

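The scene view shows the pot at (338,262) with its brown grip at (341,247), the large trivet at (381,194), and the case roof with corners near (395,273), (337,322), (393,387) and (452,336). The D-handle is at (360,290). The side view shows the pot at (351,263), its grip at (351,238), the trivet at (295,234) and the case at (440,255).

```bash
cat > h.py <<'E'
import numpy as np,cv2
from cell import viewer
def ray(c,u,v):
    d=np.array([(u-c['cx'])/c['fx'],(v-c['cy'])/c['fy'],1.]);return -c['R'].T@c['t'],c['R'].T@d
def plane(c,u,v,z):
    o,d=ray(c,u,v);return o+d*(z-o[2])/d[2]
def tri(c1,p1,c2,p2):
    o1,d1=ray(c1,*p1);o2,d2=ray(c2,*p2)
    s=np.linalg.lstsq(np.c_[d1,-d2],o2-o1,rcond=None)[0]
    a,b=o1+s[0]*d1,o2+s[1]*d2;return (a+b)/2,np.linalg.norm(a-b)
def proj(c,X):
    p=c['R']@np.asarray(X,float)+c['t'];return p[0]/p[2]*c['fx']+c['cx'],p[1]/p[2]*c['fy']+c['cy']
def blobs(m,n=3):
    cs=cv2.findContours(m.astype(np.uint8),cv2.RETR_EXTERNAL,cv2.CHAIN_APPROX_NONE)[0]
    return sorted(cs,key=cv2.contourArea,reverse=True)[:n]
E
python3 - <<'E'
from h import *
np.set_printoptions(precision=1,suppress=True)
C={n:viewer.calibration(n) for n in('scene','side')};I={n:cv2.imread(f'pics/{n}0.png') for n in C}
for n in C:
    hsv=cv2.cvtColor(I[n],cv2.COLOR_BGR2HSV);h,s,v=[hsv[...,i].astype(int) for i in range(3)]
    for k in blobs((h>5)&(h<16)&(s>220)&(v>180)):
        p=np.array([plane(C[n],*q,12)[:2] for q in k[:,0]]);e=cv2.minEnclosingCircle(p.astype(np.float32))
        print(n,'trivet',e)
roi={'scene':(315,232,365,262),'side':(335,225,365,250)}
for n in C:
    x0,y0,x1,y1=roi[n];a=I[n][y0:y1,x0:x1]
    cv2.imwrite(f'pics/g_{n}.png',cv2.resize(a,None,fx=8,fy=8,interpolation=0))
# case roof
for n,r in (('scene',(320,262,465,395)),('side',(372,220,495,295))):
    hsv=cv2.cvtColor(I[n],cv2.COLOR_BGR2HSV).astype(int)
    x0,y0,x1,y1=r
    sub=hsv[y0:y1,x0:x1]
    m=(sub[...,1]<50)
    k=blobs(m,1)[0]; ap=cv2.approxPolyDP(cv2.convexHull(k),4,True)[:,0]+[x0,y0]
    print(n,[(tuple(q),plane(C[n],*q,88)[:2]) for q in ap])
a=I['scene'][220:400,310:470];b=I['side'][215:300,320:500]
cv2.imwrite('pics/crop.png',np.vstack([cv2.resize(a,(533,600),interpolation=cv2.INTER_CUBIC)]))
E
```

```text
scene trivet ((461.3720397949219, 335.1220703125), 86.53681945800781)
scene trivet ((395.3066711425781, 566.830810546875), 60.22960662841797)
scene trivet ((243.1229248046875, 395.4998474121094), 59.83893966674805)
scene [((np.int64(368), np.int64(274)), array([681.7,  53.6])), ((np.int64(395), np.int64(273)), array([732.4, 118. ])), ((np.int64(454), np.int64(334)), array([979.2, 107.7])), ((np.int64(392), np.int64(391)), array([ 978.4, -140.5])), ((np.int64(336), np.int64(325)), array([ 740.2, -128.9])), ((np.int64(340), np.int64(295)), array([678.1, -57.1]))]
side [((np.int64(490), np.int64(257)), array([ 970.1, -118.3])), ((np.int64(486), np.int64(280)), array([ 892.2, -228.1])), ((np.int64(409), np.int64(290)), array([ 663.9, -216.6])), ((np.int64(386), np.int64(268)), array([644.3, -93.4])), ((np.int64(376), np.int64(249)), array([654.6,  19.6])), ((np.int64(388), np.int64(232)), array([731.6, 115.5])), ((np.int64(458), np.int64(225)), array([978.3,  99.6]))]
```

View pics/crop.png

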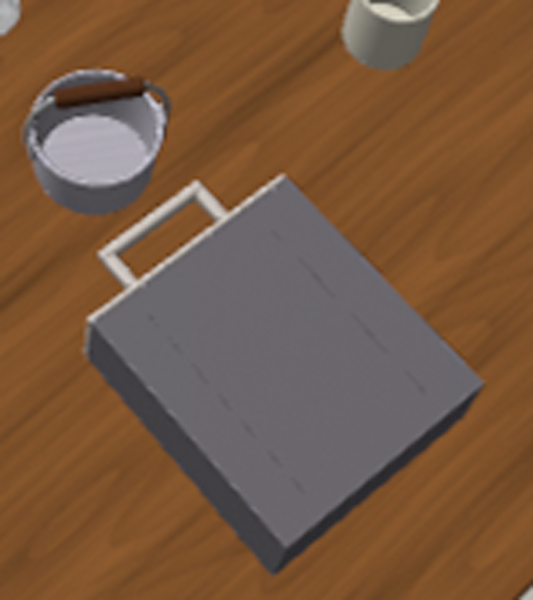

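The crop shows the roof's front corners at full-image (395,272) and (336,316), its back corners at (392.5,383.5) and (455,335), the grip from (326.5,249) to (353,246), and the handle's outer corners at (339.4,296.3) and (368.5,275.5).

```bash
python3 - <<'E'
from h import *
np.set_printoptions(precision=1,suppress=True)
C={n:viewer.calibration(n) for n in('scene','side')};c=C['scene']
for n,p,z in (('FL',(395.3,272.3),85),('FR',(336.4,316.1),85),('BR',(392.5,383.5),88),('BL',(455,335),88),('g1',(326.5,249.4),140),('g2',(353,245.8),140),('h1',(339.4,296.3),62),('h2',(368.5,275.5),62)):
    print(n,plane(c,*p,z))
# foreground sizes: grip colour in both views
for n,(x0,y0,x1,y1) in {'scene':(315,232,365,262),'side':(335,225,365,250)}.items():
    I=cv2.imread(f'pics/{n}0.png')[y0:y1,x0:x1].astype(int)
    m=(I[...,2]>I[...,0]*1.5)&(I[...,2]<125)
    ys,xs=np.nonzero(m);print(n,m.sum(),xs.mean()+x0,ys.mean()+y0,np.cov(xs,ys).ravel())
    hsv=cv2.cvtColor(cv2.imread(f'pics/{n}0.png'),cv2.COLOR_BGR2HSV)
E
```

```text
FL [730.5 121.8  85. ]
FR [ 719.9 -108.9   85. ]
BR [ 965.  -125.1   88. ]
BL [983.1 107.6  88. ]
g1 [557.5  -5.7 140. ]
g2 [599.9  62.9 140. ]
h1 [672.  -52.4  62. ]
h2 [678.5  62.1  62. ]
scene 444 341.9684684684685 243.40540540540542 [179.  -28.6 -28.6  42.8]
side 209 347.49282296650716 237.04784688995215 [43.2 -5.  -5.  19.7]
```

View pics/g_side.png

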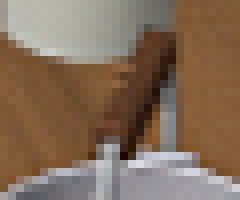

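Emit:
arm_command:
  motion:
    - {"gripper":9.3,"x":1.4,"y":-3.15,"z":0.3,"twist":-0.085}
    - {"gripper":9.3,"x":1.4,"y":-3.15,"z":0.3,"twist":-0.085}
    - {"gripper":9.3,"x":1.4,"y":-3.15,"z":0.3,"twist":-0.085}
    - {"gripper":9.3,"x":1.4,"y":-3.15,"z":0.3,"twist":-0.085}
    - {"gripper":9.3,"x":1.4,"y":-3.15,"z":0.3,"twist":-0.085}
    - {"gripper":9.3,"x":1.4,"y":-3.15,"z":0.3,"twist":-0.085}
    - {"gripper":9.3,"x":1.4,"y":-3.15,"z":0.3,"twist":-0.085}
    - {"gripper":9.3,"x":1.4,"y":-3.15,"z":0.3,"twist":-0.085}
    - {"gripper":9.3,"x":1.4,"y":-3.15,"z":0.3,"twist":-0.085}
    - {"gripper":9.3,"x":1.4,"y":-3.15,"z":0.3,"twist":-0.085}

```text
t: 1.1
eef_pos: [431.8, 347.3, 259.6]
tool_rot: [-90.0, 0.0, 17.4]
force: [-0.2, -0.3, -0.2]
opening: 92.8
```

Emit:
arm_command:
  motion:
    - {"gripper":9.3,"x":1.4,"y":-3.15,"z":0.3,"twist":-0.085}
    - {"gripper":9.3,"x":1.4,"y":-3.15,"z":0.3,"twist":-0.085}
    - {"gripper":9.3,"x":1.4,"y":-3.15,"z":0.3,"twist":-0.085}
    - {"gripper":9.3,"x":1.4,"y":-3.15,"z":0.3,"twist":-0.085}
    - {"gripper":9.3,"x":1.4,"y":-3.15,"z":0.3,"twist":-0.085}
    - {"gripper":9.3,"x":1.4,"y":-3.15,"z":0.3,"twist":-0.085}
    - {"gripper":9.3,"x":1.4,"y":-3.15,"z":0.3,"twist":-0.085}
    - {"gripper":9.3,"x":1.4,"y":-3.15,"z":0.3,"twist":-0.085}
    - {"gripper":9.3,"x":1.4,"y":-3.15,"z":0.3,"twist":-0.085}
    - {"gripper":9.3}

```text
$.motion[9]: bad value
```

```bash
python3 - <<'E'
from h import *
from cell import monitor
np.set_printoptions(precision=1,suppress=True)
s=monitor.sense();print(s['t'],s['eef_pos'],s['tool_rot'],s['q'])
c=viewer.calibration('wrist');cv2.imwrite('pics/w1.png',viewer.snapshot('wrist')[:,:,::-1]);np.save('w1.npy',c,allow_pickle=True)
C={n:viewer.calibration(n) for n in('scene','side')}
g=tri(C['scene'],(339.7,247.9),C['side'],(352.2,236.5));print(g)
print('pred grip px',proj(c,[578.7,28.6,140]))
E
```

```text
1.1 [431.8 347.3 259.6] [-90.    0.   17.4] [-55.2  20.9  14.3 113.   -7.   46.9 -19.6]
(array([578.6,  28.4, 138.5]), np.float64(0.2713451362114478))
pred grip px (np.float64(358.75052635063605), np.float64(623.6336211747818))
```

View pics/w1.png

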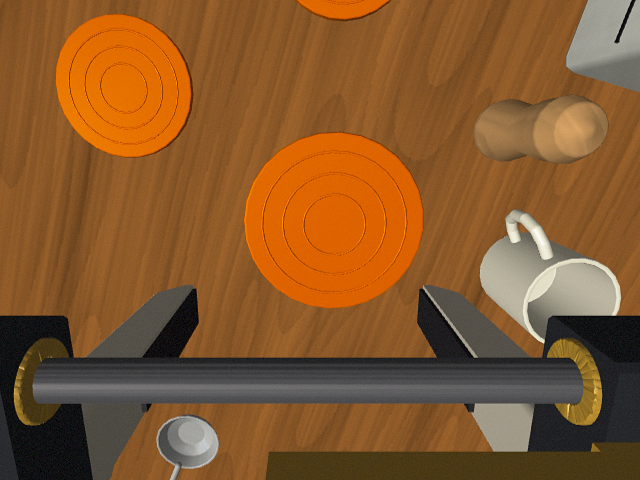

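The call came back short because every row needs all its keys. The wrist view shows the large trivet centred at (334,220), with the spoon bowl at (188,440). The two-view grip point at (578.6, 28.4, 138.5) agrees with the expected 140 mm height, so I'm moving above the pot.

Emit:
arm_command:
  motion:
    - {"gripper":9.3,"x":1.47,"y":-3.19,"z":0,"twist":-0.086}
    - {"gripper":9.3,"x":1.47,"y":-3.19,"z":0,"twist":-0.086}
    - {"gripper":9.3,"x":1.47,"y":-3.19,"z":0,"twist":-0.086}
    - {"gripper":9.3,"x":1.47,"y":-3.19,"z":0,"twist":-0.086}
    - {"gripper":9.3,"x":1.47,"y":-3.19,"z":0,"twist":-0.086}
    - {"gripper":9.3,"x":1.47,"y":-3.19,"z":0,"twist":-0.086}
    - {"gripper":9.3,"x":1.47,"y":-3.19,"z":0,"twist":-0.086}
    - {"gripper":9.3,"x":1.47,"y":-3.19,"z":0,"twist":-0.086}
    - {"gripper":9.3,"x":1.47,"y":-3.19,"z":0,"twist":-0.086}
    - {"gripper":9.3,"x":1.47,"y":-3.19,"z":0,"twist":-0.086}

```text
t: 2.15
eef_pos: [578.8, 28.7, 259.4]
tool_rot: [-90.0, 0.0, -31.8]
force: [0.5, -0.3, 0.5]
opening: 92.9
```

```bash
python3 - <<'E'
from h import *
from cell import monitor
np.set_printoptions(precision=1,suppress=True)
c=np.load('w1.npy',allow_pickle=True).item();h,s,v=cv2.split(cv2.cvtColor(cv2.imread('pics/w1.png'),cv2.COLOR_BGR2HSV))
for k in blobs((h>5)&(h<16)&(s>220)&(v>180),1):
    p=np.array([plane(c,*q,12)[:2] for q in k[:,0]]);print('trivet wrist',cv2.minEnclosingCircle(p.astype(np.float32)))
s=monitor.sense();print(s['t'],s['eef_pos'],s['tool_rot'],s['q'])
c=viewer.calibration('wrist');cv2.imwrite('pics/w2.png',viewer.snapshot('wrist')[:,:,::-1]);np.save('w2.npy',c,allow_pickle=True)
print('pred grip ends px',[proj(c,[578.6+a*42*.525,28.4+a*42*.851,140]) for a in(-1,0,1)])
E
```

```text
trivet wrist ((460.3482360839844, 338.9609680175781), 87.179443359375)
2.15 [578.8  28.7 259.4] [-90.    0.  -31.8] [-29.3  24.5  29.7 110.5 -15.8  49.  -23.2]
pred grip ends px [(np.float64(307.23084244573636), np.float64(299.54130439267493)), (np.float64(307.0325419514218), np.float64(241.07901366406935)), (np.float64(306.81871312786575), np.float64(178.03871266982242))]
```

View pics/w2.png

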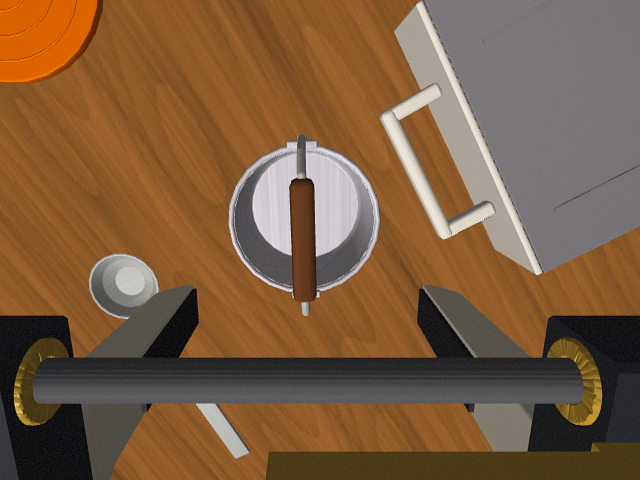

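The wrist view shows the grip from (302,180) to (304,300), within about 4 px (3 mm) of the prediction. I'm descending and gripping.

Emit:
arm_command:
  motion:
    - {"gripper":9.3,"x":0,"y":0,"z":-1.6,"twist":0}
    - {"gripper":9.3,"x":0,"y":0,"z":-1.6,"twist":0}
    - {"gripper":9.3,"x":0,"y":0,"z":-1.6,"twist":0}
    - {"gripper":9.3,"x":0,"y":0,"z":-1.6,"twist":0}
    - {"gripper":9.3,"x":0,"y":0,"z":-1.6,"twist":0}
    - {"gripper":9.3,"x":0,"y":0,"z":-1.6,"twist":0}
    - {"gripper":9.3,"x":0,"y":0,"z":-1.6,"twist":0}
    - {"gripper":9.3,"x":0,"y":0,"z":-1.6,"twist":0}
    - {"gripper":3.5,"x":0,"y":0,"z":0,"twist":0}
    - {"gripper":3.0,"x":0,"y":0,"z":0,"twist":0}

```text
t: 3.2
eef_pos: [578.4, 29.9, 131.6]
tool_rot: [-90.0, 0.0, -31.7]
force: [-1.1, 0.5, 0.5]
opening: 81.4
```

Emit:
arm_command:
  grip_force: 40
  motion:
    - {"gripper":2.0,"x":0,"y":0,"z":0,"twist":0}
    - {"gripper":1.0,"x":0,"y":0,"z":0,"twist":0}
    - {"gripper":0,"x":0,"y":0,"z":0,"twist":0}
    - {"gripper":0,"x":0,"y":0,"z":0,"twist":0}
    - {"gripper":0,"x":0,"y":0,"z":0,"twist":0}
    - {"gripper":0,"x":0,"y":0,"z":0,"twist":0}
    - {"gripper":0,"x":0,"y":0,"z":0,"twist":0}
    - {"gripper":0,"x":0,"y":0,"z":0,"twist":0}
    - {"gripper":0,"x":0,"y":0,"z":1,"twist":0}
    - {"gripper":0,"x":0,"y":0,"z":1,"twist":0}

```text
t: 4.2
eef_pos: [578.2, 29.6, 152.0]
tool_rot: [-90.0, 0.0, -31.7]
force: [-0.0, 0.2, -3.6]
opening: 15.4
```

Emit:
arm_command:
  motion:
    - {"gripper":0,"x":0,"y":0,"z":2,"twist":0}
    - {"gripper":0,"x":0,"y":0,"z":2,"twist":0}
    - {"gripper":0,"x":-1.2,"y":3.1,"z":0,"twist":0}
    - {"gripper":0,"x":-1.2,"y":3.1,"z":0,"twist":0}
    - {"gripper":0,"x":-1.2,"y":3.1,"z":0,"twist":0}
    - {"gripper":0,"x":-1.2,"y":3.1,"z":0,"twist":0}
    - {"gripper":0,"x":-1.2,"y":3.1,"z":0,"twist":0}
    - {"gripper":0,"x":-1.2,"y":3.1,"z":0,"twist":0}
    - {"gripper":0,"x":-1.2,"y":3.1,"z":0,"twist":0}
    - {"gripper":0,"x":-1.2,"y":3.1,"z":0,"twist":0}

```text
t: 5.2
eef_pos: [482.0, 279.1, 192.5]
tool_rot: [-90.0, -0.0, -31.7]
force: [0.1, 0.1, -3.6]
opening: 15.6
```

Emit:
arm_command:
  motion:
    - {"gripper":0,"x":-1.1,"y":3.0,"z":0,"twist":0}
    - {"gripper":0,"x":-1.0,"y":2.9,"z":0,"twist":0}
    - {"gripper":0,"x":0,"y":0,"z":0,"twist":0}
    - {"gripper":0,"x":0,"y":0,"z":0,"twist":0}
    - {"gripper":0,"x":0,"y":0,"z":-0.6,"twist":0}
    - {"gripper":0,"x":0,"y":0,"z":-0.6,"twist":0}
    - {"gripper":0,"x":0,"y":0,"z":-0.6,"twist":0}
    - {"gripper":0,"x":0,"y":0,"z":-0.6,"twist":0}
    - {"gripper":0,"x":0,"y":0,"z":-0.6,"twist":0}
    - {"gripper":0,"x":0,"y":0,"z":-0.6,"twist":0}

```text
t: 6.2
eef_pos: [461.6, 336.6, 155.0]
tool_rot: [-90.0, 0.0, -31.7]
force: [-0.1, -0.0, -2.9]
opening: 16.0
```

```bash
python3 - <<'E'
from h import *
from cell import monitor
np.set_printoptions(precision=1,suppress=True)
s=monitor.sense();print(s['t'],s['eef_pos'],s['tool_rot'],s['force'])
for n in('scene','wrist'):
    c=viewer.calibration(n);I=viewer.snapshot(n)[:,:,::-1];cv2.imwrite(f'pics/{n}3.png',I)
    h,ss,v=cv2.split(cv2.cvtColor(I,cv2.COLOR_BGR2HSV))
    for k in blobs((h>5)&(h<16)&(ss>220)&(v>180),1):
        k=cv2.convexHull(k);p=np.array([plane(c,*q,12)[:2] for q in k[:,0]]);print('trivet',n,cv2.minEnclosingCircle(p.astype(np.float32)))
    print(proj(c,[460.8,337,12]))
E
```

```text
6.2 [461.6 336.6 155. ] [-90.    0.  -31.7] [-0.1 -0.  -2.9]
trivet scene ((243.17332458496094, 395.6580810546875), 60.207298278808594)
(np.float64(381.11301770954327), np.float64(193.07861139333528))
trivet wrist ((460.6848449707031, 339.2335510253906), 87.18440246582031)
(np.float64(306.2490951473824), np.float64(232.20745716467349))
```

View pics/wrist3.png

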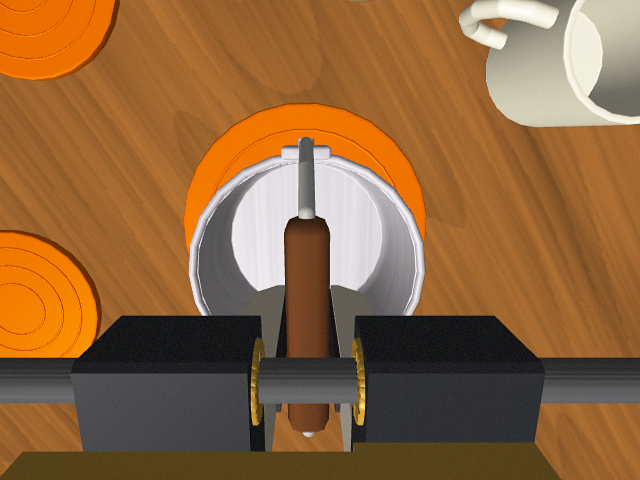

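The wrist view shows the pot held level over the trivet, with the grip from (307,218) to (308,430). I'll check the grip's offset along its length before setting down.

```bash
python3 - <<'E'
from h import *
np.set_printoptions(precision=1,suppress=True)
c=viewer.calibration('wrist')
a,b=plane(c,307,218,165),plane(c,308,430,165);print(a,b,(a+b)/2,np.linalg.norm(a-b))
s=viewer.calibration('side')
c2=np.load('w2.npy',allow_pickle=True).item();a,b=plane(c2,302,180,140),plane(c2,304.5,300,140);print(a,b,(a+b)/2,np.linalg.norm(a-b))
E
```

```text
[482.8 371.4 165. ] [437.7 297.5 165. ] [460.2 334.4 165. ] 86.62652437541057
[597.3  64.7 140. ] [554.8  -6.6 140. ] [576.  29. 140.] 83.08845018170341
```

Emit:
arm_command:
  motion:
    - {"gripper":0,"x":0.05,"y":0.25,"z":0,"twist":0}
    - {"gripper":0,"x":0,"y":0,"z":-0.3,"twist":0}
    - {"gripper":0,"x":0,"y":0,"z":-0.2,"twist":0}
    - {"gripper":0,"x":0,"y":0,"z":-0.2,"twist":0}
    - {"gripper":0,"x":0,"y":0,"z":-0.1,"twist":0}
    - {"gripper":0,"x":0,"y":0,"z":-0.1,"twist":0}
    - {"gripper":0,"x":0,"y":0,"z":-0.1,"twist":0}
    - {"gripper":0,"x":0,"y":0,"z":-0.1,"twist":0}
    - {"gripper":0,"x":0,"y":0,"z":0,"twist":0}
    - {"gripper":0,"x":0,"y":0,"z":0,"twist":0}

```text
t: 7.3
eef_pos: [462.0, 339.3, 144.6]
tool_rot: [-90.0, -0.0, -31.7]
force: [-0.6, 0.3, -1.9]
opening: 15.7
```

Emit:
arm_command:
  motion:
    - {"gripper":0,"x":0,"y":0,"z":-0.05,"twist":0}
    - {"gripper":0,"x":0,"y":0,"z":-0.05,"twist":0}
    - {"gripper":0,"x":0,"y":0,"z":0,"twist":0}
    - {"gripper":0,"x":0,"y":0,"z":0,"twist":0}
    - {"gripper":0,"x":0,"y":0,"z":0,"twist":0}
    - {"gripper":0,"x":0,"y":0,"z":0,"twist":0}
    - {"gripper":0,"x":0,"y":0,"z":0,"twist":0}
    - {"gripper":0,"x":0,"y":0,"z":0,"twist":0}
    - {"gripper":0,"x":0,"y":0,"z":0,"twist":0}
    - {"gripper":0,"x":0,"y":0,"z":0,"twist":0}

```text
t: 8.3
eef_pos: [462.0, 339.4, 143.6]
tool_rot: [-90.0, 0.0, -31.7]
force: [-0.9, 0.5, -1.4]
opening: 15.9
```

Emit:
arm_command:
  motion:
    - {"gripper":0,"x":0,"y":0,"z":-0.05,"twist":0}
    - {"gripper":1.8,"x":0,"y":0,"z":0,"twist":0}
    - {"gripper":3,"x":0,"y":0,"z":0,"twist":0}
    - {"gripper":5,"x":0,"y":0,"z":0,"twist":0}
    - {"gripper":7,"x":0,"y":0,"z":0,"twist":0}
    - {"gripper":7,"x":0,"y":0,"z":0,"twist":0}
    - {"gripper":7,"x":0,"y":0,"z":0,"twist":0}
    - {"gripper":7,"x":0,"y":0,"z":1,"twist":0}
    - {"gripper":7,"x":0,"y":0,"z":2.5,"twist":0}
    - {"gripper":7,"x":0,"y":0,"z":2.5,"twist":0}

```text
t: 9.3
eef_pos: [461.9, 339.0, 204.1]
tool_rot: [-90.1, -0.0, -31.7]
force: [0.8, 0.9, 0.5]
opening: 69.8
```

Emit:
arm_command:
  motion:
    - {"gripper":7,"x":0,"y":0,"z":3,"twist":0}
    - {"gripper":7,"x":0,"y":0,"z":3,"twist":0}
    - {"gripper":7,"x":0,"y":0,"z":2,"twist":0}
    - {"gripper":5,"x":1.5,"y":-3.0,"z":0,"twist":0.03}
    - {"gripper":4,"x":1.5,"y":-3.0,"z":0,"twist":0.03}
    - {"gripper":3.4,"x":1.5,"y":-3.0,"z":0,"twist":0.03}
    - {"gripper":3.4,"x":1.5,"y":-3.0,"z":0,"twist":0.03}
    - {"gripper":3.4,"x":1.5,"y":-3.0,"z":0,"twist":0.03}
    - {"gripper":3.4,"x":1.5,"y":-3.0,"z":0,"twist":0.03}
    - {"gripper":3.4,"x":1.5,"y":-3.0,"z":0,"twist":0.03}

```text
t: 10.3
eef_pos: [567.4, 127.9, 283.9]
tool_rot: [-90.0, -0.0, -19.6]
force: [0.0, -0.3, 0.2]
opening: 34.2
```

Emit:
arm_command:
  motion:
    - {"gripper":3.4,"x":1.13,"y":-1.21,"z":-0.6,"twist":0.029}
    - {"gripper":3.4,"x":1.13,"y":-1.21,"z":-0.6,"twist":0.029}
    - {"gripper":3.4,"x":1.13,"y":-1.21,"z":-0.6,"twist":0.029}
    - {"gripper":3.4,"x":1.13,"y":-1.21,"z":-0.6,"twist":0.029}
    - {"gripper":3.4,"x":1.13,"y":-1.21,"z":-0.6,"twist":0.029}
    - {"gripper":3.4,"x":1.13,"y":-1.21,"z":-0.6,"twist":0.029}
    - {"gripper":3.4,"x":1.13,"y":-1.21,"z":-0.6,"twist":0.029}
    - {"gripper":3.4,"x":1.13,"y":-1.21,"z":-0.6,"twist":0.029}
    - {"gripper":3.4,"x":1.13,"y":-1.21,"z":-0.6,"twist":0.029}
    - {"gripper":3.4,"x":1.13,"y":-1.21,"z":-0.6,"twist":0.029}

```text
t: 11.3
eef_pos: [680.4, 7.6, 223.6]
tool_rot: [-90.0, -0.0, -3.0]
force: [-0.3, -0.2, 0.2]
opening: 33.9
```

```bash
python3 - <<'E'
from h import *
from cell import monitor
np.set_printoptions(precision=1,suppress=True)
s=monitor.sense();print(s['t'],s['eef_pos'],s['tool_rot'],s['q'])
c=viewer.calibration('wrist');I=viewer.snapshot('wrist')[:,:,::-1];np.save('w4.npy',c,allow_pickle=True)
S=viewer.snapshot('scene')[:,:,::-1];cv2.imwrite('pics/scene4.png',S);cv2.imwrite('pics/w4.png',I)
print('handle pred',proj(c,[681,6.5,64]))
a=cv2.resize(S[150:250,330:440],(440,400));b=cv2.resize(I,(533,400))[:, 90:450]
cv2.imwrite('pics/v4.png',np.hstack([a,b]));print(np.hstack([a,b]).shape)
E
```

```text
11.3 [680.4   7.6 223.6] [-90.  -0.  -3.] [-20.1  33.1  23.2  99.3 -16.1  50.9   7. ]
handle pred (np.float64(308.2180843115438), np.float64(228.84048402493795))
(400, 800, 3)
```

View pics/v4.png

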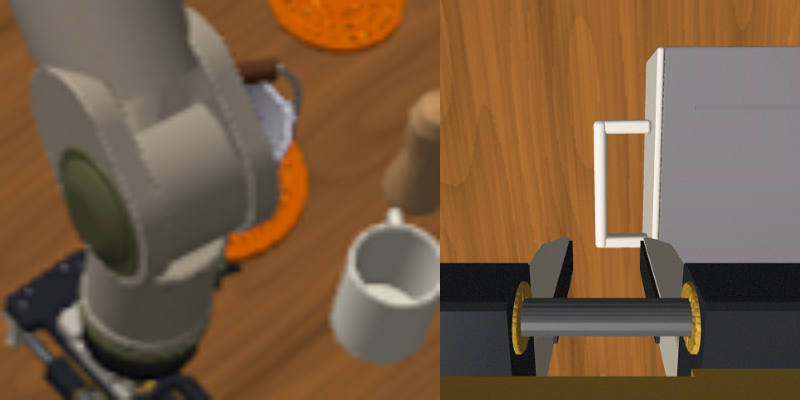

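The left half shows the arm hiding most of the pot, so I'll check that later. The right half shows the handle bar near u≈300, v from 146 to 296, a few pixels from the prediction. I'm refining it with a mask.

```bash
python3 - <<'E'
from h import *
np.set_printoptions(precision=1,suppress=True)
c=np.load('w4.npy',allow_pickle=True).item();I=cv2.imread('pics/w4.png')
hsv=cv2.cvtColor(I,cv2.COLOR_BGR2HSV).astype(int);m=(hsv[...,1]<40)&(hsv[...,2]>150)
for v in (165,190,220,250,275):
    x=np.nonzero(m[v,280:335])[0]+280;print(v,x.min(),x.max(),plane(c,x.min(),v,64)[:2],plane(c,x.max()+1,v,64)[:2])
x=np.nonzero(m[:,300])[0];x=x[(x>120)&(x<320)];print(x.min(),x.max(),plane(c,300,x.min(),64),plane(c,300,x.max(),64))
# panel front top edge z=82..
S=viewer.snapshot('side')[:,:,::-1];cv2.imwrite('pics/side5.png',S)
E
```

```text
165 293 305 [672.3  55. ] [681.8  54.5]
190 293 306 [671.2  36.7] [681.6  36.2]
220 294 306 [670.6  13.9] [680.4  13.4]
250 294 306 [669.2  -9.7] [679.2 -10.2]
275 295 306 [668.7 -30. ] [678.1 -30.5]
145 296 [678.2  69.   64. ] [671.7 -47.8  64. ]
```

View pics/side5.png

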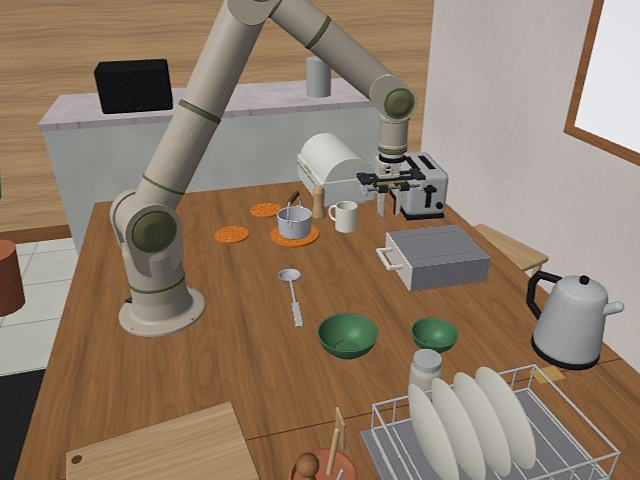

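The side view shows the pot standing upright on the trivet at (295,225), with everything else where it was. The handle bar is centred near (677, 9), so I'm descending to it.

Emit:
arm_command:
  motion:
    - {"gripper":3.4,"x":-0.3,"y":0.1,"z":-2.1,"twist":0}
    - {"gripper":3.4,"x":0,"y":0,"z":-2.1,"twist":0}
    - {"gripper":3.4,"x":0,"y":0,"z":-2.1,"twist":0}
    - {"gripper":3.4,"x":0,"y":0,"z":-2.1,"twist":0}
    - {"gripper":3.4,"x":0,"y":0,"z":-2.1,"twist":0}
    - {"gripper":3.4,"x":0,"y":0,"z":-2.1,"twist":0}
    - {"gripper":3.4,"x":0,"y":0,"z":-2.1,"twist":0}
    - {"gripper":3.4,"x":0,"y":0,"z":-2.1,"twist":0}
    - {"gripper":3.4,"x":0,"y":0,"z":-0.7,"twist":0}
    - {"gripper":3.4,"x":0,"y":0,"z":0,"twist":0}

```text
t: 12.45
eef_pos: [676.3, 10.1, 47.8]
tool_rot: [-90.0, 0.1, -3.0]
force: [0.2, -0.5, 0.3]
opening: 33.6
```

Emit:
arm_command:
  motion:
    - {"gripper":2.5,"x":0,"y":0,"z":0,"twist":0}
    - {"gripper":2.0,"x":0,"y":0,"z":0,"twist":0}
    - {"gripper":1.5,"x":0,"y":0,"z":0,"twist":0}
    - {"gripper":1.0,"x":0,"y":0,"z":0,"twist":0}
    - {"gripper":0,"x":0,"y":0,"z":0,"twist":0}
    - {"gripper":0,"x":0,"y":0,"z":0,"twist":0}
    - {"gripper":0,"x":0,"y":0,"z":0,"twist":0}
    - {"gripper":0,"x":0,"y":0,"z":0,"twist":0}
    - {"gripper":0,"x":0,"y":0,"z":0,"twist":0}
    - {"gripper":0,"x":0,"y":0,"z":0,"twist":0}

```text
t: 13.45
eef_pos: [675.6, 9.4, 48.7]
tool_rot: [-90.0, 0.1, -3.0]
force: [-5.0, 0.1, 6.8]
opening: 11.8
```

Emit:
arm_command:
  motion:
    - {"gripper":0,"x":-0.6,"y":0.03,"z":0.05,"twist":0}
    - {"gripper":0,"x":-0.6,"y":0.03,"z":0,"twist":0}
    - {"gripper":0,"x":-0.6,"y":0.03,"z":0,"twist":0}
    - {"gripper":0,"x":-0.6,"y":0.03,"z":0,"twist":0}
    - {"gripper":0,"x":-0.6,"y":0.03,"z":0,"twist":0}
    - {"gripper":0,"x":-0.6,"y":0.03,"z":0,"twist":0}
    - {"gripper":0,"x":-0.6,"y":0.03,"z":0,"twist":0}
    - {"gripper":0,"x":-0.6,"y":0.03,"z":0,"twist":0}
    - {"gripper":0,"x":-0.6,"y":0.03,"z":0,"twist":0}
    - {"gripper":0,"x":-0.6,"y":0.03,"z":0,"twist":0}

```text
t: 14.45
eef_pos: [617.8, 12.1, 48.7]
tool_rot: [-90.0, -0.1, -3.0]
force: [6.9, -0.2, -9.3]
opening: 11.7
```

Emit:
arm_command:
  motion:
    - {"gripper":0,"x":-0.6,"y":0.03,"z":0,"twist":0}
    - {"gripper":0,"x":-0.6,"y":0.03,"z":0,"twist":0}
    - {"gripper":0,"x":-0.6,"y":0.03,"z":0,"twist":0}
    - {"gripper":0,"x":-0.6,"y":0.03,"z":0,"twist":0}
    - {"gripper":0,"x":-0.6,"y":0.03,"z":0,"twist":0}
    - {"gripper":0,"x":-0.6,"y":0.03,"z":0,"twist":0}
    - {"gripper":0,"x":-0.6,"y":0.03,"z":0,"twist":0}
    - {"gripper":0,"x":-0.6,"y":0.03,"z":0,"twist":0}
    - {"gripper":0,"x":-0.6,"y":0.03,"z":0,"twist":0}
    - {"gripper":0,"x":-0.6,"y":0.03,"z":0,"twist":0}

```text
t: 15.45
eef_pos: [558.7, 14.8, 48.7]
tool_rot: [-90.1, -0.2, -3.0]
force: [8.7, -1.8, -12.7]
opening: 11.7
```

```bash
python3 - <<'E'
from h import *
from cell import monitor
np.set_printoptions(precision=1,suppress=True)
s=monitor.sense();print(s['t'],s['eef_pos'],s['tool_rot'],s['force'],s['opening'])
W,S,D=[viewer.snapshot(n)[:,:,::-1] for n in('wrist','scene','side')]
for n,i in zip('wsd',(W,S,D)):cv2.imwrite(f'pics/{n}6.png',i)
cv2.imwrite('pics/v6.png',np.hstack([cv2.resize(S[140:400,270:470],(400,520)),np.vstack([cv2.resize(D[170:300,260:500],(400,217)),cv2.resize(W,(400,303))])]))
E
```

```text
15.45 [558.7  14.8  48.7] [-90.1  -0.2  -3. ] [  8.7  -1.8 -12.7] 11.674520779617598
```

View pics/v6.png

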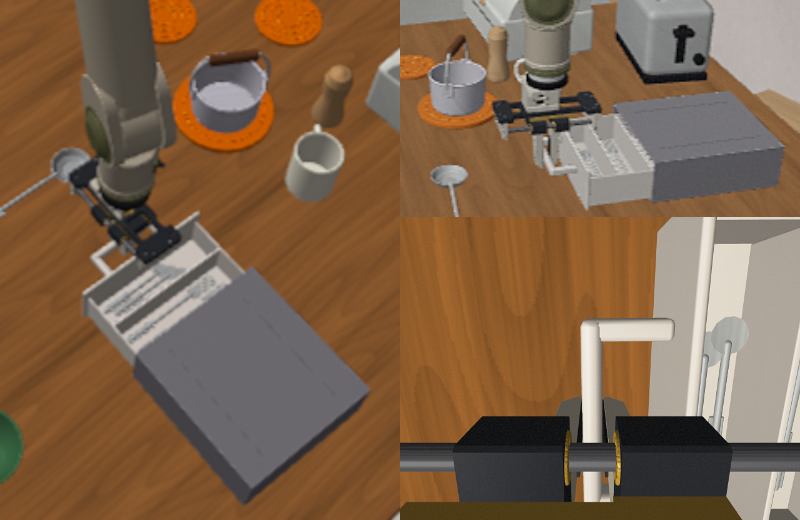

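The drawer is out about 117 mm by arm travel. The pot stands centred on the trivet, and both front compartments are visible. I'm pulling the last 3 mm.

Emit:
arm_command:
  motion:
    - {"gripper":0,"x":-0.15,"y":0.01,"z":0.0,"twist":0}
    - {"gripper":0,"x":-0.15,"y":0.01,"z":0,"twist":0}
    - {"gripper":0,"x":0,"y":0,"z":0,"twist":0}
    - {"gripper":0,"x":0,"y":0,"z":0,"twist":0}
    - {"gripper":0,"x":0,"y":0,"z":0,"twist":0}
    - {"gripper":0,"x":0,"y":0,"z":0,"twist":0}
    - {"gripper":0,"x":0,"y":0,"z":0,"twist":0}
    - {"gripper":0,"x":0,"y":0,"z":0,"twist":0}
    - {"gripper":0,"x":0,"y":0,"z":0,"twist":0}
    - {"gripper":0,"x":0,"y":0,"z":0,"twist":0}

```text
t: 16.6
eef_pos: [555.4, 14.9, 48.6]
tool_rot: [-90.1, -0.2, -3.0]
force: [6.8, -2.9, -10.9]
opening: 11.8
```

```bash
python3 - <<'E'
from h import *
from cell import monitor
np.set_printoptions(precision=1,suppress=True)
s=monitor.sense();print(s['t'],s['eef_pos'],s['tool_rot'],s['force'],s['opening'])
S=viewer.snapshot('scene')[:,:,::-1];D=viewer.snapshot('side')[:,:,::-1];cv2.imwrite('pics/s7.png',S);cv2.imwrite('pics/d7.png',D)
A=cv2.resize(S[235:335,300:400],(400,400),interpolation=cv2.INTER_CUBIC)
B=cv2.resize(D[220:300,340:440],(400,320),interpolation=cv2.INTER_CUBIC)
cv2.imwrite('pics/v7.png',np.hstack([A,np.vstack([B,np.zeros((80,400,3),np.uint8)])]))
# case-frame predictions: lip from shut handle pos
ex=np.array([np.cos(np.radians(-3)),np.sin(np.radians(-3)),0]);ey=np.array([-ex[1],ex[0],0])
lip=np.array([675.6,9.4,88])+ex*51;print('lip',lip)
c=viewer.calibration('scene')
for n,X in (('lipL',lip+ey*115),('lipR',lip-ey*115),('panL',lip-ex*126+ey*115-[0,0,6]),('panR',lip-ex*126-ey*115-[0,0,6])):
    p=proj(c,X);print(n,p,'crop',((p[0]-300)*4,(p[1]-235)*4))
# trivet / pot check in scene and side
for n,I in (('scene',S),('side',D)):
    c=viewer.calibration(n);h,ss,v=cv2.split(cv2.cvtColor(I,cv2.COLOR_BGR2HSV))
    for k in blobs((h>5)&(h<16)&(ss>220)&(v>180),4):
        p=np.array([plane(c,*q,12)[:2] for q in cv2.convexHull(k)[:,0]]);print('trivet',n,cv2.minEnclosingCircle(p.astype(np.float32)))
E
```

```text
16.6 [555.4  14.9  48.6] [-90.1  -0.2  -3. ] [  6.8  -2.9 -10.9] 11.837228410769958
lip [726.5   6.7  88. ]
lipL (np.float64(395.86682729909154), np.float64(272.339574902348)) crop (np.float64(383.46730919636616), np.float64(149.3582996093919))
lipR (np.float64(336.78820470435886), np.float64(315.7036830587697)) crop (np.float64(147.15281881743545), np.float64(322.81473223507874))
panL (np.float64(368.51790399094284), np.float64(244.68083660255783)) crop (np.float64(274.07161596377136), np.float64(38.72334641023133))
panR (np.float64(310.1931251816761), np.float64(285.3171664394177)) crop (np.float64(40.77250072670449), np.float64(201.26866575767076))
trivet scene ((395.3067321777344, 566.830810546875), 60.22966384887695)
trivet scene ((461.6192321777344, 334.6552734375), 86.37176513671875)
trivet scene ((243.96630859375, 397.4613952636719), 59.21117401123047)
trivet side ((437.22003173828125, 283.5731201171875), 9.999999747378752e-05)
trivet side ((405.6835021972656, 383.19525146484375), 3.9833168983459473)
trivet side ((409.3388671875, 402.9528503417969), 9.999999747378752e-05)
trivet side ((446.50982666015625, 549.6017456054688), 4.886806488037109)
```

View pics/v7.png

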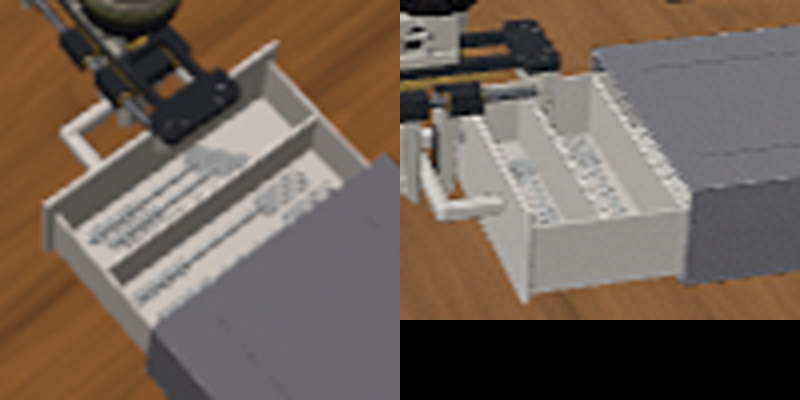

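The crop matches the projected positions: lip corners near (388,155) and (150,333), panel corners near (276,42) and (45,204). To confirm the travel, I'll compare the panel's outer top edge between the shut and open scene pictures.

```bash
python3 - <<'E'
from h import *
np.set_printoptions(precision=1,suppress=True)
c=viewer.calibration('scene')
ex=np.array([np.cos(np.radians(-3)),np.sin(np.radians(-3)),0]);ey=np.array([-ex[1],ex[0],0]);lip=np.array([726.5,6.7,0])
d=np.arange(-25,5,.25)
def edge(f,off,z,ys,ch=1):
    I=cv2.GaussianBlur(cv2.imread(f),(0,0),.7).astype(np.float32);hs=cv2.cvtColor(I.astype(np.uint8),cv2.COLOR_BGR2HSV)[...,1].astype(np.float32);r=[]
    for y in ys:
        P=np.array([proj(c,lip+ex*(off+k)+ey*y+[0,0,z]) for k in d-0],np.float32)
        p=cv2.remap(hs,P[:,0][None],P[:,1][None],cv2.INTER_CUBIC)[0]
        i=np.argmax(np.abs(np.gradient(p)));lo,hi=p[:8].mean(),p[min(i+12,len(p)-1)]
        j=np.nonzero(p<(lo+hi)/2)[0];r.append(d[j[0]] if len(j) else np.nan)
    return np.array(r)+off
ys=[-108,-103,-98,-93,-88,-83,-78,-73,75,80,85,90,95,100,105,109]
a=edge('pics/scene0.png',0,82,ys);b=edge('pics/s7.png',-120,82,ys)
print(a);print(b);print('travel',a-b,np.median(a-b))
E
```

```text
[-7.  -7.2 -6.5 -6.8 -6.  -6.5 -6.8 -7.2 -8.  -7.5 -7.8 -8.2 -7.8 -8.2
 -8.  -8.5]
[-127.  -127.  -127.2 -126.8 -127.5 -127.5 -127.5 -127.5 -128.5 -128.8
 -128.2 -128.5 -128.8 -128.  -128.5 -128.8]
travel [120.  119.8 120.8 120.  121.5 121.  120.8 120.2 120.5 121.2 120.5 120.2
 121.  119.8 120.5 120.2] 120.5
```

```bash
python3 - <<'E'
from cell import workorder,monitor
s=monitor.sense();print(s['t'],s['eef_pos'],s['opening'],s['force'])
print(workorder.sign_off())
E
```

```text
16.7 [555.47392153  14.93940876  48.65389509] 11.743507846612102 [  7.43406032  -2.02667993 -11.42739798]
the job is handed in; nothing more can be done
None
```

I lifted the pot by its bail and set it upright on the large trivet. I then pulled the drawer out by its handle to the second divider, and the arm is still holding it there. I handed the job in at 16.7 s.

- **Drawer travel:** it is out 120.2 mm by the arm and 120.5 mm by the panel's top edge in the pictures, against a target of 120 mm. The arm feels a steady pull of about 7 N along the drawer, with the fingers closed on the bar at 11.7 mm.
- **Pot:** I estimate it is within about 3 mm of the trivet's centre. The scene and wrist cameras differed by about 4 mm on where the trivet is, so I aimed between them. I did not measure the pot's position again after letting go, but the pictures show it upright and central.
- **Other things:** nothing else looked moved in the pictures I viewed; I measured only the trivets. They read within 2 mm of before, and the big one within 0.5 mm.
- **Vertical force:** about 11 N remained between gripper and handle at the end. That is well under the limits, and I left it.
- **Rejected move:** one move call was refused because a row lacked some keys. The arm did not move on it.

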